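# Sort the metal blanks into the bench chest's catch drawers

## Task

Slide the two half-round steel plates and the steel bar that lie on top of the low bench chest off its edges into the two open side drawers, each into the drawer that already holds a piece of its own shape; push them along the top, never lift them. Then push both drawers fully shut with all the pieces inside, and leave the glass, the bowl and the file on the bench where they are.

Things in the scene. Friction and masses are not known exactly. Their poses are not given: they have to be found in the camera images.
- chest: low wooden chest fixed on the bench: flat rimless top 310 mm (its x) by 280 mm (its y), 65 mm above the bench. Origin at the centre of its underside, z up. A drawer comes out of its left (+y) and its right (-y) side; open, each shows about 120 mm (y) by 264 mm (x). Drawer floors lie 10 mm, drawer walls reach 46 mm, fronts 53 mm, the underside of the top panel 55 mm above the bench
- drawer_left (a joint): left (+y) drawer, m: 0 = shut, 0.132 = fully open; slides along the chest's y with about 2 N of friction and stays where it is left
- drawer_right (a joint): right (-y) drawer, m: 0 = shut, 0.132 = fully open; slides along the chest's -y with about 2 N of friction and stays where it is left
- pull_left (a point): centre of the outer face of the left drawer's wooden pull, a bar 90 mm (x) by 20 mm high standing 14 mm out from the drawer front, centred 36 mm above the bench; axes parallel to the chest's. Moves with the drawer; 154 mm from the chest's centre along y when shut
- pull_right (a point): the same on the right drawer (-y side)
- half_a: flat plain steel half-moon (half-disc) plate, 8 mm thick: straight edge 70 mm long along its x at y = -14 mm, round edge reaching y = +14 mm. Origin at the middle of its underside. Starts on the chest top, straight edge roughly along the chest's x, to be sorted
- half_b: flat plain steel half-moon (half-disc) plate, 8 mm thick: straight edge 70 mm long along its x at y = -14 mm, round edge reaching y = +14 mm. Origin at the middle of its underside. Starts on the chest top, straight edge roughly along the chest's x, to be sorted
- bar: plain steel bar, 70 mm long (its x) by 20 mm wide (its y) by 12 mm high. Origin at the centre of its underside. Starts on the chest top, long side roughly along the chest's x, to be sorted
- sample_half: the same kind of half-moon plate already lying in one of the drawers: this is the drawer for half-moons. Same origin and axes
- sample_bar: the same kind of bar, 70 x 20 x 12 mm, already lying in the other drawer: this is the drawer for bars. Origin at the centre of its underside
- glass: bystander: drinking glass, 72 mm wide, 110 mm tall, on the bench to the left of the chest. Origin at the centre of its underside
- bowl: bystander: white bowl, 90 mm wide, 40 mm tall, beyond the chest. Origin at the centre of its underside
- file: bystander: hand file with wooden handle lying on the bench to the robot's right, 245 mm long along its x, about 25 mm high; origin under its middle

How it is judged:
By the outcome, as a careful person would: the job done as asked, in the order asked, and still so for the second after the job is handed in, with the robot touching nothing.
It also fails if it takes over 69 s, if anything falls off the work surface, if the arm or the gripper's body presses on something with over 40 N, if the wrist force passes 120 N, or if a joint passes its speed limit or range.

## Robot

A 6-joint arm with a two-finger parallel gripper is mounted at the origin on the work surface. World frame = base frame: x ahead of the robot, y to its left, z up, the work surface at z = 0. Lengths are in m, angles in rad, forces in N, time in s.
With the tool pointing down it reaches from about 0.25 to 0.725 m from the base axis. Payload 4 kg.
Tool frame: the origin (TCP) lies at the very end of the fingers, on their centre line; the grasp point (between the pads) lies 19 mm behind it; z points along the fingers, y is the line along which they close (so a half turn about z gives the same grasp; the last joint's range is limited). The gripper opens to 85 mm and grips with 20 to 120 N. Pads are 22 mm wide; open, the fingers measure 114 mm over their backs; the gripper's body (76 mm by 85 mm) begins 54 mm behind the grasp point. The pads swing forward as they close: fully open they stand 13 mm farther back than shut.
Start: joints at [-1.255, 0.241, 0.005, 1.335, 0, 1.571], TCP at [0.155, -0.475, 0.231] pointing down, gripper open.
Joint ranges: [-2.72, 2.72], [-1.05, 1.87], [-1.09, 1.28], [-1.99, 2.15], [-1.42, 1.44], [-3.14, 3.14]. Speed limits (rad/s): [2.79, 2.79, 3.14, 3.14, 3.14, 3.14].

## Interface

Orientations are given as a unit quaternion [x, y, z, w].
In Python, from workcell import * gives the robot as it stands. The module is installed in compiled form; this text tells all that it offers.
- The arm moves only by the tool send_rows, never from a script. Its argument "steps" is text: rows parted by semicolons, each of 7 numbers parted by spaces: the opening, from -1 (shut) to 1 (fully open), then the shift along the world's x, y, z in m, then the turn, a rotation vector about the world's x, y, z in rad. A call has exactly 5 rows; each row shifts and turns the commanded pose from where the row before left it; what a row does not reach is not made up. A row lasts 1/12 s, in which the tool goes at most 41.7 mm and 7.16 degrees, less where a joint would pass 70% of its speed; a pose out of reach is approached as far as the arm can. A call is refused whole if a number of a shift passes 0.0417 or a number of a turn 0.125, either way. A call with a gripper value outside its range is refused whole. The fingers move at their own pace and stop on an object; the grip force is fixed at half the most. Time passes only in rows, so rows that do not move let the fingers close, or fill a call up. It gives the time, the measured TCP pose, the force, the opening and the grip force at its end, in the units of the state.
- get_obs(): the state, without advancing time (a new reading comes with each control period).
- camera(name): name is "scene" or "side" or "wrist"; returns a dict with "frame" (384x512x3 uint8, red, green, blue), "range_z" (384x512 float32, m along the optical axis (not along the pixel's ray), 0 where there is no reading), "camera_matrix" (3x3 intrinsics, pixels), "extrinsics" (4x4, takes a point from world to camera coordinates); the wrist camera has in their place "T_tool_cam" (4x4, takes a point from camera to tool coordinates, whose origin is the TCP and whose axes are the flange's). Camera axes: x right, y down, z forward; pixel columns grow to the right and rows downward; lengths in m; the calibration is good to about 2 mm. The wrist camera is an equidistant fisheye: a pixel r from the principal point sees the ray r / f radians off the axis. A picture is of the moment at which its call begins: read the wrist's pose just before it.
- job_done(): hands the job in; it is judged then, once.
The state is a dict: "clock": time; "joint_pos": joint angles; "joint_vel": joint speeds; "tau": joint torques, N m; "eef_pos": TCP position; "tool_rot": TCP orientation; "ft_force": force on the tool from outside, world axes, zero at the start; "ft_torque": the same for the moment, N m; "grip_width": finger opening in m; "grasp_force": force on a finger pad.
Only numpy, scipy, OpenCV 4.12 (cv2) and the standard library are available. Lean on these libraries where they do the work, as an engineer would, in place of code of your own. Each camera call takes 0.05 s, during which the arm holds its last target. There are 200 camera calls.

## Working session

There is one attempt and no reset: what is moved stays moved. The work goes in short steps, Python scripts to look and compute and a tool call to move; the robot and the scene stay as the last step left them, time stands still between calls to the robot, and variables do not carry over. Pictures are saved under pics/ and viewed, at most 10 in all, crops included, and the job is handed in when it is done.

Besides the shell and the picture viewer there is one more tool, called after "Request:" as name(argument=value, ...) on one line, values as JSON. send_rows: Moves the arm, as the interface text tells. Its arguments: {"type":"object","properties":{"steps":{"type":"string"}},"required":["steps"]}

```bash
mkdir -p pics
python3 - <<'E'
from workcell import *
import cv2,numpy as np
o=get_obs();print({k:np.round(v,3) for k,v in o.items()})
for n in("scene","side"):
    c=camera(n);cv2.imwrite(f"pics/{n}0.png",c["frame"][:,:,::-1]);np.savez(f"{n}0.npz",**c)
    print(n,c["camera_matrix"],np.round(c["extrinsics"],3))
a=cv2.imread("pics/scene0.png");b=cv2.imread("pics/side0.png")
E
```

```text
{'clock': np.float64(0.0), 'joint_pos': array([-1.255,  0.241,  0.004,  1.335, -0.   ,  1.571]), 'joint_vel': array([ 0.001, -0.   , -0.   , -0.002, -0.001, -0.   ]), 'tau': array([-0.0000e+00, -3.7232e+01,  2.5241e+01,  1.7000e-02,  0.0000e+00,
        0.0000e+00]), 'eef_pos': array([ 0.155, -0.475,  0.23 ]), 'tool_rot': array([ 0.988,  0.157, -0.   , -0.001]), 'ft_force': array([-0.134,  0.564,  0.045]), 'ft_torque': array([-0.033,  0.05 , -0.077]), 'grasp_force': np.float64(0.0), 'grip_width': np.float64(0.086)}
scene [[364.42702584   0.         248.74063664]
 [  0.         364.42702584 189.97371194]
 [  0.           0.           1.        ]] [[-0.606  0.796 -0.     0.368]
 [ 0.516  0.393 -0.761 -0.251]
 [-0.606 -0.461 -0.648  1.624]
 [ 0.     0.     0.     1.   ]]
side [[355.84830729   0.         252.86928381]
 [  0.         355.84830729 197.09309258]
 [  0.           0.           1.        ]] [[ 0.863 -0.505 -0.006 -0.545]
 [-0.36  -0.606 -0.709  0.257]
 [ 0.355  0.614 -0.705  0.89 ]
 [ 0.     0.     0.     1.   ]]
```

View pics/scene0.png

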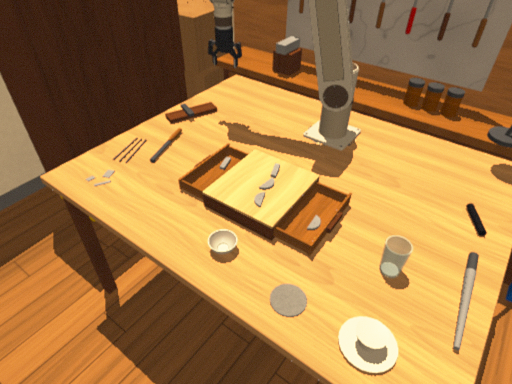

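View pics/side0.png

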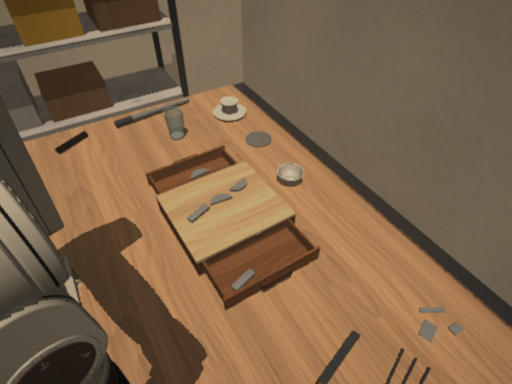

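The scene view shows the half-moon sample in the left (+y) drawer at px (313,222). The bar sample is in the right drawer, at scene (226,162) and side (243,278). On the chest top are the bar (side 199,212) and two halves (side 221,199 and 238,185).

```bash
cat > h.py <<'E'
import numpy as np,cv2
def ray(c,uv,z):
    K,E=c["camera_matrix"],c["extrinsics"];R,t=E[:3,:3],E[:3,3]
    uv=np.atleast_2d(uv).astype(float)
    d=np.c_[uv,np.ones(len(uv))]@np.linalg.inv(K).T@R
    o=-R.T@t
    return o+d*((z-o[2])/d[:,2])[:,None]
def cloud(c):
    v,u=np.indices(c["range_z"].shape);Z=c["range_z"]
    K,E=c["camera_matrix"],c["extrinsics"]
    P=np.stack([(u-K[0,2])/K[0,0]*Z,(v-K[1,2])/K[1,1]*Z,Z],-1)-E[:3,3]
    return P@E[:3,:3]
def report(c,zlo=0.0,box=(0.15,0.75,-0.5,0.5)):
    P=cloud(c);hsv=cv2.cvtColor(c["frame"],cv2.COLOR_RGB2HSV)
    ok=(c["range_z"]>0)&(P[...,0]>box[0])&(P[...,0]<box[1])&(P[...,1]>box[2])&(P[...,1]<box[3])
    top=(ok&(abs(P[...,2]-0.067)<0.012)).astype(np.uint8)
    top=cv2.morphologyEx(top,cv2.MORPH_OPEN,np.ones((7,7)))
    n,l,s,_=cv2.connectedComponentsWithStats(top);i=1+s[1:,4].argmax()
    cn=max(cv2.findContours((l==i).astype(np.uint8),0,1)[0],key=cv2.contourArea)[:,0]
    q=ray(c,cn,0.065)[:,:2].astype(np.float32);print("top",np.round(cv2.boxPoints(cv2.minAreaRect(q)),4).tolist(),cv2.minAreaRect(q))
    g=(ok&(hsv[...,1]<75)&(P[...,2]<0.13)).astype(np.uint8)
    n,l,s,_=cv2.connectedComponentsWithStats(g)
    for i in range(1,n):
        if s[i,4]<25: continue
        z=np.median(P[l==i][:,2]);zz=0.075 if z>0.06 else (0.02 if z<.03 else z)
        v,u=np.where(l==i);q=ray(c,np.c_[u,v],zz)[:,:2].astype(np.float32)
        r=cv2.minAreaRect(q);print("px",u.mean().round(),v.mean().round(),s[i,4],"z",z.round(3),"ctr",np.round(r[0],4),"mean",q.mean(0).round(4),"size",np.round(r[1],3),"ang",round(r[2],1))
E
python3 - <<'E'
from h import *
for n in("scene","side"): print(n);report(np.load(n+"0.npz"))
E
```

```text
scene
top [[0.37139999866485596, 0.13819999992847443], [0.3799999952316284, -0.14630000293254852], [0.7013999819755554, -0.13650000095367432], [0.692799985408783, 0.14790000021457672]] ((0.5363959074020386, 0.000807151198387146), (0.3215108811855316, 0.28461822867393494), 1.742297887802124)
px 158.0 153.0 53 z 0.015 ctr [ 0.585  -0.4775] mean [ 0.5888 -0.4762] size [0.119 0.015] ang 20.4
px 225.0 163.0 59 z 0.024 ctr [ 0.4745 -0.219 ] mean [ 0.4751 -0.2189] size [0.074 0.021] ang 19.8
px 275.0 170.0 62 z 0.079 ctr [0.4558 0.0019] mean [0.4558 0.0018] size [0.075 0.018] ang 21.0
px 268.0 184.0 75 z 0.074 ctr [0.5356 0.0282] mean [0.5368 0.0263] size [0.027 0.06 ] ang 87.7
px 259.0 199.0 82 z 0.074 ctr [0.6149 0.0448] mean [0.6146 0.0467] size [0.062 0.025] ang 21.7
px 314.0 223.0 94 z 0.019 ctr [0.5509 0.225 ] mean [0.5521 0.2231] size [0.063 0.026] ang 4.6
px 390.0 263.0 340 z 0.058 ctr [0.5921 0.4771] mean [0.5969 0.4798] size [0.098 0.046] ang 4.9
side
top [[0.3709999918937683, 0.13449999690055847], [0.3790000081062317, -0.1509000062942505], [0.690500020980835, -0.14219999313354492], [0.6825000047683716, 0.14319999516010284]] ((0.5307530164718628, -0.0038728415966033936), (0.31163346767425537, 0.2855469882488251), 1.599003553390503)
px 175.0 126.0 347 z 0.066 ctr [0.5579 0.4479] mean [0.5588 0.4361] size [0.189 0.062] ang 71.1
px 199.0 172.0 91 z 0.018 ctr [0.5453 0.2168] mean [0.5456 0.2149] size [0.064 0.029] ang 5.3
px 239.0 185.0 111 z 0.073 ctr [0.6092 0.037 ] mean [0.6064 0.0376] size [0.065 0.027] ang 22.4
px 220.0 198.0 132 z 0.073 ctr [0.5308 0.0198] mean [0.53   0.0177] size [0.028 0.066] ang 85.1
px 198.0 213.0 149 z 0.077 ctr [ 0.4527 -0.0027] mean [ 0.4523 -0.0029] size [0.071 0.022] ang 20.9
px 243.0 279.0 198 z 0.022 ctr [ 0.472  -0.2243] mean [ 0.4715 -0.2237] size [0.071 0.022] ang 19.6
px 345.0 347.0 280 z 0.015 ctr [ 0.5734 -0.4915] mean [ 0.5821 -0.4881] size [0.107 0.016] ang 17.3
```

Run:
```python
import cv2,numpy as np
a=cv2.imread("pics/side0.png")[160:240,160:270];b=cv2.imread("pics/scene0.png")[150:230,220:330]
cv2.imwrite("pics/crop0.png",np.vstack([cv2.resize(x,None,fx=4,fy=3.5,interpolation=2) for x in(a,b)]))
```

```text
(no output)
```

View pics/crop0.png

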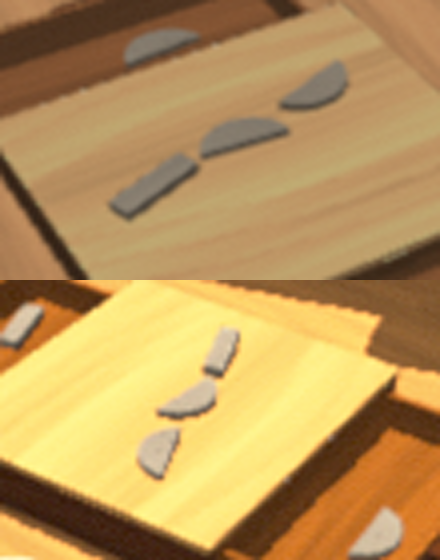

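Request:
send_rows(steps="-0.2 0.019 0.034 0 0 0 0.1;-0.2 0.02 0.035 0 0 0 0.1;-0.2 0.02 0.035 0 0 0 0.1;-0.2 0.02 0.035 0 0 0 0.1;-0.2 0.02 0.035 0 0 0 0.1")

```text
clock: 0.52
eef_pos: [0.2544, -0.2994, 0.2309]
tool_rot: [0.917, 0.398, -0.0, -0.0]
ft_force: [0.0, -0.4, -0.3]
grip_width: 0.0341
grasp_force: 0.0
```

Request:
send_rows(steps="-0.2 0.02 0.035 0 0 0 0.1;-0.2 0.02 0.035 0 0 0 0.1;-0.2 0.02 0.035 0 0 0 0.1;-0.2 0.02 0.035 0 0 0 0.1;-0.2 0.02 0.035 0 0 0 0.1")

```text
clock: 0.93
eef_pos: [0.3545, -0.1243, 0.2312]
tool_rot: [0.79, 0.613, -0.0, 0.0]
ft_force: [1.0, -0.2, 0.2]
grip_width: 0.0341
grasp_force: 0.0
```

Request:
send_rows(steps="-0.2 0.02 0.035 0 0 0 0.1;-0.2 0.02 0.035 0 0 0 0.1;-0.2 0.02 0.035 0 0 0 0.084;-0.2 0.02 0.035 -0.02 0 0 0;-0.2 0.02 0.031 -0.02 0 0 0")

```text
clock: 1.35
eef_pos: [0.4541, 0.0443, 0.1935]
tool_rot: [0.696, 0.718, 0.001, 0.001]
ft_force: [-0.0, -1.0, -1.3]
grip_width: 0.0341
grasp_force: 0.0
```

The crop shows the middle half with its round edge toward +y. The far half has its straight edge toward +y. The bar is turned by about +20°.

Request:
send_rows(steps="-0.2 0 0 -0.03 0 0 0;-0.2 0 0 -0.03 0 0 0;-0.2 0 0 -0.03 0 0 0;-0.2 0 0 -0.02 0 0 0;-0.2 0 0 -0.008 0 0 0")

```text
clock: 1.77
eef_pos: [0.4496, 0.0419, 0.0714]
tool_rot: [0.697, 0.717, -0.003, -0.002]
ft_force: [-0.2, -0.0, -0.5]
grip_width: 0.0339
grasp_force: 0.0
```

Request:
send_rows(steps="-0.2 0 0 -0.001 0 0 0;-0.2 0 0 -0.001 0 0 0;-0.2 0 0 -0.001 0 0 0;-0.2 0 0 -0.001 0 0 0;-0.2 0 0 0 0 0 0")

```text
clock: 2.18
eef_pos: [0.4537, 0.0419, 0.072]
tool_rot: [0.697, 0.717, 0.001, 0.001]
ft_force: [0.5, 0.3, 0.9]
grip_width: 0.034
grasp_force: 0.0
```

Request:
send_rows(steps="-0.2 0 0 -0.001 0 0 0;-0.2 0 0 -0.001 0 0 0;-0.2 0 0 -0.001 0 0 0;-0.2 0 0 0 0 0 0;-0.2 0 0 0 0 0 0")

```text
clock: 2.6
eef_pos: [0.4526, 0.0419, 0.0679]
tool_rot: [0.697, 0.717, -0.0, -0.0]
ft_force: [0.3, -0.8, -0.2]
grip_width: 0.0342
grasp_force: 0.0
```

Run:
```python
from workcell import *
import cv2,numpy as np
o=get_obs();print(o["eef_pos"],o["ft_force"])
c=camera("side");d=camera("scene")
a=c["frame"][100:250,140:300,::-1];b=d["frame"][110:230,200:330,::-1]
cv2.imwrite("pics/s1.png",np.hstack([cv2.resize(x,(390,360),interpolation=2) for x in(a,b)]))
```

```text
[0.45258077 0.04189402 0.06788388] [ 0.34612794 -0.75672778 -0.24389379]
```

View pics/s1.png

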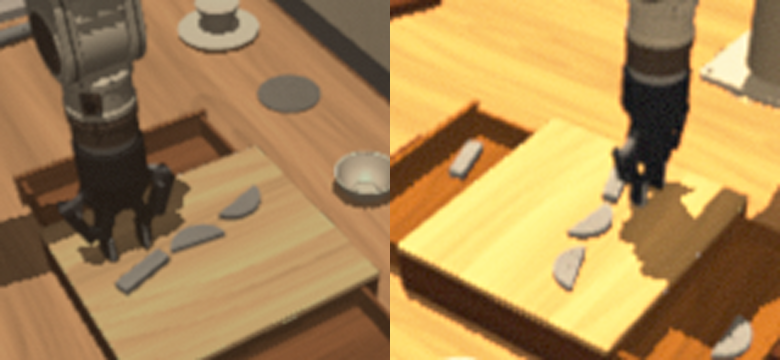

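Both views show the fingers behind the bar, just above the top. I'll feel down for contact.

Request:
send_rows(steps="-0.2 0 0 -0.001 0 0 0;-0.2 0 0 -0.001 0 0 0;-0.2 0 0 -0.001 0 0 0;-0.2 0 0 0 0 0 0;-0.2 0 0 0 0 0 0")

```text
clock: 3.12
eef_pos: [0.4525, 0.0419, 0.0648]
tool_rot: [0.697, 0.717, -0.0, -0.0]
ft_force: [0.2, 0.5, -0.4]
grip_width: 0.0341
grasp_force: 0.0
```

Request:
send_rows(steps="-0.2 0 0 -0.001 0 0 0;-0.2 0 0 -0.001 0 0 0;-0.2 0 0 0 0 0 0;-0.2 0 0 0 0 0 0;-0.2 0 0 0 0 0 0")

```text
clock: 3.53
eef_pos: [0.4528, 0.0419, 0.0642]
tool_rot: [0.697, 0.717, 0.0, 0.0]
ft_force: [-2.8, 0.0, 9.8]
grip_width: 0.0344
grasp_force: 5.1
```

Request:
send_rows(steps="-0.2 0 0 0.003 0 0 0;-0.2 0 -0.006 0 0 0 0;-0.2 0 -0.009 0 0 0 0;-0.2 0 -0.009 0 0 0 0;-0.2 0.001 -0.009 0 0 0 0")

```text
clock: 3.95
eef_pos: [0.4534, 0.008, 0.0657]
tool_rot: [0.697, 0.717, -0.0, -0.0]
ft_force: [-0.4, 1.0, -0.1]
grip_width: 0.0341
grasp_force: 0.5
```

Request:
send_rows(steps="-0.2 0 -0.009 0 0 0 0;-0.2 0 -0.009 0 0 0 0;-0.2 0.001 -0.009 0 0 0 0;-0.2 0 -0.009 0 0 0 0;-0.2 0 -0.009 0 0 0 0")

```text
clock: 4.37
eef_pos: [0.4546, -0.0372, 0.0658]
tool_rot: [0.697, 0.717, -0.0, -0.0]
ft_force: [-0.4, 1.1, -1.1]
grip_width: 0.0343
grasp_force: 0.2
```

Request:
send_rows(steps="-0.2 0 -0.009 0 0 0 0;-0.2 0 -0.009 0 0 0 0;-0.2 0.001 -0.009 0 0 0 0;-0.2 0 -0.009 0 0 0 0;-0.2 0 -0.009 0 0 0 0")

```text
clock: 4.78
eef_pos: [0.4558, -0.082, 0.066]
tool_rot: [0.697, 0.717, 0.0, 0.0]
ft_force: [0.4, 0.0, -0.1]
grip_width: 0.0342
grasp_force: 0.3
```

Run:
```python
from workcell import *
from h import *
report(camera("side"));report(camera("scene"))
```

```text
top [[0.3709999918937683, 0.13459999859333038], [0.3788999915122986, -0.1509000062942505], [0.6902999877929688, -0.14229999482631683], [0.6823999881744385, 0.14319999516010284]] ((0.5306356549263, -0.0038846731185913086), (0.311566561460495, 0.2855813503265381), 1.5820974111557007)
px 171.0 128.0 118 z 0.063 ctr [0.5423 0.4337] mean [0.5408 0.4337] size [0.152 0.023] ang 76.9
px 239.0 185.0 113 z 0.073 ctr [0.6084 0.0367] mean [0.6063 0.0376] size [0.067 0.027] ang 22.4
px 214.0 236.0 236 z 0.078 ctr [ 0.4543 -0.0922] mean [ 0.4539 -0.0997] size [0.049 0.072] ang 89.9
px 243.0 279.0 200 z 0.022 ctr [ 0.472  -0.2242] mean [ 0.4716 -0.2234] size [0.071 0.021] ang 19.6
px 345.0 347.0 279 z 0.015 ctr [ 0.5734 -0.4915] mean [ 0.5826 -0.488 ] size [0.107 0.016] ang 17.3
top [[0.3714999854564667, 0.13819999992847443], [0.3801000118255615, -0.14630000293254852], [0.7013999819755554, -0.13660000264644623], [0.692799985408783, 0.14790000021457672]] ((0.5364508628845215, 0.0008124709129333496), (0.3213658630847931, 0.28463995456695557), 1.7309458255767822)
px 255.0 157.0 145 z 0.097 ctr [ 0.4232 -0.1151] mean [ 0.4352 -0.103 ] size [0.142 0.058] ang 24.2
px 158.0 154.0 54 z 0.016 ctr [ 0.5882 -0.4761] mean [ 0.591  -0.4751] size [0.112 0.018] ang 22.0
px 225.0 163.0 56 z 0.023 ctr [ 0.4738 -0.219 ] mean [ 0.4742 -0.2189] size [0.073 0.02 ] ang 20.6
px 268.0 184.0 81 z 0.075 ctr [0.5361 0.0279] mean [0.537  0.0262] size [0.027 0.06 ] ang 84.7
px 259.0 199.0 80 z 0.075 ctr [0.6149 0.0448] mean [0.6142 0.0464] size [0.062 0.025] ang 21.7
px 314.0 223.0 96 z 0.019 ctr [0.55   0.2253] mean [0.5518 0.2232] size [0.065 0.027] ang 4.6
px 390.0 263.0 354 z 0.059 ctr [0.593  0.4767] mean [0.5968 0.4801] size [0.098 0.047] ang 4.9
```

Request:
send_rows(steps="-0.2 0 -0.009 0 0 0 0;-0.2 0 -0.009 0 0 0 0;-0.2 0.001 -0.009 0 0 0 0;-0.2 0 -0.009 0 0 0 0;-0.2 0 -0.008 0 0 0 0")

```text
clock: 5.3
eef_pos: [0.4568, -0.126, 0.066]
tool_rot: [0.697, 0.717, 0.0, 0.0]
ft_force: [0.3, 0.6, 0.4]
grip_width: 0.0343
grasp_force: 0.5
```

Request:
send_rows(steps="-0.2 0 -0.009 0 0 0 0;-0.2 0 -0.008 0 0 0 0;-0.2 0 0 0 0 0 0;-0.2 0 0.01 0.012 0 0 0;-0.2 0 0.03 0.025 0 0 0")

```text
clock: 5.72
eef_pos: [0.4546, -0.1039, 0.1007]
tool_rot: [0.699, 0.715, -0.002, -0.002]
ft_force: [1.2, 0.4, 0.2]
grip_width: 0.0342
grasp_force: 0.0
```

Run:
```python
from workcell import *
from h import *
c=camera("side");d=camera("scene")
report(c)
a=c["frame"][180:320,160:330,::-1];b=d["frame"][110:230,160:330,::-1]
cv2.imwrite("pics/s2.png",np.hstack([cv2.resize(x,(390,340),interpolation=2) for x in(a,b)]))
```

```text
top [[0.37070000171661377, 0.13449999690055847], [0.37869998812675476, -0.1509999930858612], [0.690500020980835, -0.14229999482631683], [0.6826000213623047, 0.14319999516010284]] ((0.530614972114563, -0.0039039552211761475), (0.3119378387928009, 0.285575807094574), 1.5922448635101318)
px 173.0 127.0 217 z 0.065 ctr [0.5522 0.4388] mean [0.5482 0.4364] size [0.168 0.04 ] ang 77.7
px 239.0 185.0 109 z 0.073 ctr [0.6092 0.0368] mean [0.6065 0.0375] size [0.065 0.027] ang 21.6
px 227.0 267.0 197 z 0.022 ctr [ 0.4544 -0.1708] mean [ 0.4535 -0.1705] size [0.069 0.023] ang 1.2
px 243.0 279.0 201 z 0.022 ctr [ 0.4719 -0.2239] mean [ 0.4714 -0.2234] size [0.071 0.023] ang 17.6
px 345.0 347.0 280 z 0.015 ctr [ 0.5734 -0.4915] mean [ 0.5822 -0.4882] size [0.107 0.016] ang 17.3
```

View pics/s2.png

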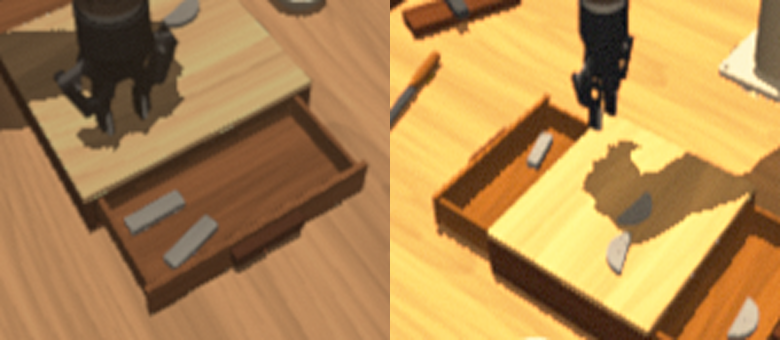

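The bar lies flat in the right drawer beside the sample, at side px (227,267). Next is the far half.

Request:
send_rows(steps="-0.2 0.031 0.02 0 0 0 0;-0.2 0.031 0.02 0 0 0 0;-0.2 0.031 0.02 0 0 0 0;-0.2 0.031 0.02 0 0 0 0;-0.2 0.03 0.018 0 0 0 0")

```text
clock: 6.23
eef_pos: [0.6119, -0.0031, 0.1024]
tool_rot: [0.697, 0.717, -0.0, 0.0]
ft_force: [0.5, -0.3, 0.8]
grip_width: 0.0343
grasp_force: 0.0
```

Request:
send_rows(steps="-0.2 0 0 -0.015 0 0 0;-0.2 0 0 -0.01 0 0 0;-0.2 0 0 0 0 0 0;-0.2 0 0 0 0 0 0;-0.2 0 0 0 0 0 0")

```text
clock: 6.65
eef_pos: [0.6096, -0.0049, 0.0779]
tool_rot: [0.697, 0.717, -0.0, -0.0]
ft_force: [-0.3, 0.0, -0.6]
grip_width: 0.0343
grasp_force: 0.0
```

Request:
send_rows(steps="-0.2 0.002 0 -0.006 0 0 0;-0.2 0 0 -0.006 0 0 0;-0.2 0 0 0 0 0 0;-0.2 0 0.005 0 0 0 0;-0.2 0 0.007 0 0 0 0")

```text
clock: 7.07
eef_pos: [0.6126, 0.0077, 0.066]
tool_rot: [0.697, 0.717, -0.0, -0.0]
ft_force: [1.0, -0.6, -0.9]
grip_width: 0.034
grasp_force: 0.0
```

Request:
send_rows(steps="-0.2 0 0.008 0 0 0 0;-0.2 0 0.008 0 0 0 0;-0.2 0 0.008 0 0 0 0;-0.2 0 0.008 0 0 0 0;-0.2 -0.001 0.008 0 0 0 0")

```text
clock: 7.48
eef_pos: [0.612, 0.049, 0.0661]
tool_rot: [0.697, 0.717, 0.0, 0.0]
ft_force: [1.1, -1.4, -0.1]
grip_width: 0.0343
grasp_force: 0.5
```

Request:
send_rows(steps="-0.2 0 0.008 0 0 0 0;-0.2 0 0.008 0 0 0 0;-0.2 -0.001 0.008 0 0 0 0;-0.2 0 0.008 0 0 0 0;-0.2 0 0.008 0 0 0 0")

```text
clock: 7.9
eef_pos: [0.6106, 0.0886, 0.0661]
tool_rot: [0.697, 0.717, -0.0, 0.0]
ft_force: [0.7, -0.7, 1.3]
grip_width: 0.0341
grasp_force: 0.8
```

Run:
```python
from workcell import *
from h import *
print(get_obs()["eef_pos"])
report(camera("side"));report(camera("scene"))
```

```text
[0.61064586 0.08861257 0.06605382]
top [[0.37139999866485596, 0.13490000367164612], [0.37860000133514404, -0.15129999816417694], [0.6902999877929688, -0.14350000023841858], [0.6832000017166138, 0.1428000032901764]] ((0.5308660864830017, -0.0042622387409210205), (0.31186091899871826, 0.2863130271434784), 1.4370484352111816)
px 175.0 126.0 349 z 0.066 ctr [0.5579 0.4479] mean [0.5592 0.4366] size [0.189 0.062] ang 71.1
px 231.0 172.0 68 z 0.074 ctr [0.6109 0.0993] mean [0.6115 0.1012] size [0.057 0.025] ang 61.7
px 199.0 172.0 86 z 0.018 ctr [0.5456 0.2161] mean [0.5458 0.2145] size [0.064 0.03 ] ang 4.2
px 219.0 198.0 131 z 0.073 ctr [0.53   0.0199] mean [0.5298 0.0178] size [0.028 0.064] ang 85.1
px 227.0 267.0 197 z 0.022 ctr [ 0.4544 -0.1708] mean [ 0.4535 -0.1705] size [0.069 0.023] ang 1.2
px 243.0 279.0 199 z 0.022 ctr [ 0.4719 -0.2239] mean [ 0.4716 -0.2234] size [0.071 0.023] ang 17.6
px 345.0 347.0 279 z 0.015 ctr [ 0.5734 -0.4915] mean [ 0.5823 -0.4881] size [0.107 0.016] ang 17.3
top [[0.3799000084400177, -0.11919999867677689], [0.5008000135421753, -0.27250000834465027], [0.7814000248908997, -0.05130000039935112], [0.6604999899864197, 0.10209999978542328]] ((0.5806595087051392, -0.08522152900695801), (0.3573663830757141, 0.19531464576721191), 38.2512092590332)
px 157.0 154.0 53 z 0.016 ctr [ 0.5843 -0.4773] mean [ 0.5929 -0.4741] size [0.12  0.018] ang 21.6
px 225.0 163.0 60 z 0.023 ctr [ 0.4737 -0.2185] mean [ 0.4746 -0.2187] size [0.073 0.022] ang 19.8
px 274.0 203.0 208 z 0.077 ctr [0.6005 0.0902] mean [0.6041 0.0965] size [0.12  0.063] ang 47.9
px 314.0 223.0 96 z 0.019 ctr [0.5501 0.2252] mean [0.5517 0.2229] size [0.065 0.027] ang 3.6
px 390.0 263.0 351 z 0.06 ctr [0.5936 0.4776] mean [0.5975 0.48  ] size [0.097 0.044] ang 4.5
```

Request:
send_rows(steps="-0.2 0 0.008 0 0 0 0;-0.2 0 0.008 0 0 0 0;-0.2 -0.001 0.008 0 0 0 0;-0.2 0 0.008 0 0 0 0;-0.2 0 0.008 0 0 0 0")

```text
clock: 8.42
eef_pos: [0.6096, 0.1288, 0.0659]
tool_rot: [0.697, 0.717, 0.0, -0.0]
ft_force: [-0.7, -0.1, 0.7]
grip_width: 0.0346
grasp_force: 0.0
```

Request:
send_rows(steps="-0.2 0 0.008 0 0 0 0;-0.2 0 0.004 0 0 0 0;-0.2 0 0 0 0 0 0;-0.2 0 -0.01 0.012 0 0 0;-0.2 0 -0.03 0.025 0 0 0")

```text
clock: 8.83
eef_pos: [0.607, 0.1019, 0.1002]
tool_rot: [0.695, 0.719, -0.002, -0.003]
ft_force: [0.2, 0.1, 1.2]
grip_width: 0.0341
grasp_force: 0.0
```

Run:
```python
from workcell import *
from h import *
c=camera("side");d=camera("scene")
report(c);report(d)
a=c["frame"][120:240,130:270,::-1];b=d["frame"][130:270,220:370,::-1]
cv2.imwrite("pics/s3.png",np.hstack([cv2.resize(x,(390,340),interpolation=2) for x in(a,b)]))
```

```text
top [[0.3714999854564667, 0.13529999554157257], [0.3779999911785126, -0.15070000290870667], [0.6904000043869019, -0.14350000023841858], [0.6837999820709229, 0.14239999651908875]] ((0.5309290289878845, -0.004107818007469177), (0.31241533160209656, 0.2860112488269806), 1.3131518363952637)
px 175.0 126.0 351 z 0.066 ctr [0.5579 0.4479] mean [0.5591 0.4366] size [0.189 0.062] ang 71.1
px 199.0 173.0 90 z 0.018 ctr [0.5454 0.2161] mean [0.5452 0.214 ] size [0.064 0.03 ] ang 5.3
px 219.0 198.0 131 z 0.073 ctr [0.53   0.0199] mean [0.5298 0.0178] size [0.028 0.064] ang 85.1
px 227.0 267.0 196 z 0.022 ctr [ 0.4544 -0.1708] mean [ 0.4534 -0.1704] size [0.069 0.023] ang 1.2
px 243.0 279.0 199 z 0.022 ctr [ 0.472  -0.2242] mean [ 0.4718 -0.2234] size [0.071 0.021] ang 19.6
px 345.0 347.0 280 z 0.015 ctr [ 0.5749 -0.491 ] mean [ 0.5826 -0.488 ] size [0.104 0.016] ang 17.3
top [[0.3716999888420105, 0.13779999315738678], [0.3806999921798706, -0.14669999480247498], [0.7019000053405762, -0.13650000095367432], [0.692799985408783, 0.14810000360012054]] ((0.5367846488952637, 0.000687912106513977), (0.3213381767272949, 0.28466615080833435), 1.826524019241333)
px 158.0 153.0 52 z 0.015 ctr [ 0.585  -0.4775] mean [ 0.5892 -0.4758] size [0.119 0.015] ang 20.4
px 225.0 163.0 57 z 0.023 ctr [ 0.4738 -0.219 ] mean [ 0.4742 -0.2189] size [0.073 0.02 ] ang 20.6
px 314.0 223.0 98 z 0.019 ctr [0.5519 0.2253] mean [0.5522 0.2231] size [0.065 0.027] ang 3.6
px 290.0 226.0 87 z 0.019 ctr [0.6088 0.1696] mean [0.612  0.1686] size [0.054 0.027] ang 11.1
px 390.0 263.0 347 z 0.059 ctr [0.5929 0.4774] mean [0.5966 0.48  ] size [0.098 0.045] ang 4.5
```

View pics/s3.png

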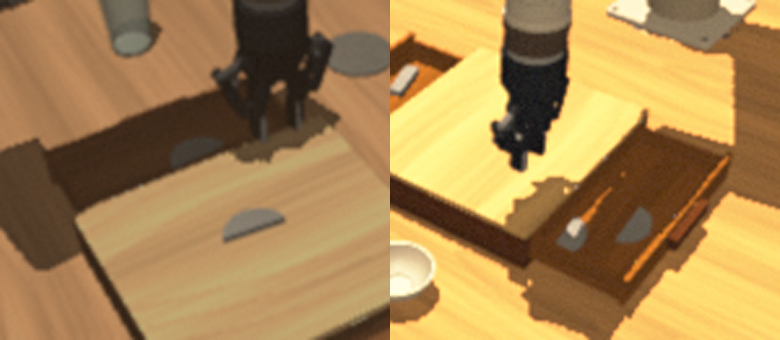

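The first half lies flat in the left drawer at scene px (290,226). Now the middle half.

Request:
send_rows(steps="-0.2 -0.016 -0.024 0 0 0 0;-0.2 -0.016 -0.024 0 0 0 0;-0.2 -0.016 -0.024 0 0 0 0;-0.2 -0.016 -0.024 0 0 0 0;-0.2 -0.013 -0.023 0 0 0 0")

```text
clock: 9.35
eef_pos: [0.5313, -0.021, 0.1036]
tool_rot: [0.697, 0.717, -0.0, 0.0]
ft_force: [0.2, -0.8, -0.2]
grip_width: 0.0344
grasp_force: 0.0
```

Request:
send_rows(steps="-0.2 0 0 -0.015 0 0 0;-0.2 0 0 -0.01 0 0 0;-0.2 0 0 0 0 0 0;-0.2 0 0 0 0 0 0;-0.2 0 0 0 0 0 0")

```text
clock: 9.77
eef_pos: [0.5332, -0.0187, 0.0782]
tool_rot: [0.697, 0.718, 0.0, 0.0]
ft_force: [0.3, -0.2, 0.6]
grip_width: 0.0342
grasp_force: 0.0
```

Request:
send_rows(steps="-0.2 -0.001 0 -0.006 0 0 0;-0.2 0 0 -0.006 0 0 0;-0.2 0 0 0 0 0 0;-0.2 0 0.005 0 0 0 0;-0.2 0 0.007 0 0 0 0")

```text
clock: 10.18
eef_pos: [0.5316, -0.0069, 0.0658]
tool_rot: [0.697, 0.717, -0.0, -0.0]
ft_force: [0.3, -0.0, 0.4]
grip_width: 0.0338
grasp_force: 0.0
```

Request:
send_rows(steps="-0.2 0 0.008 0 0 0 0;-0.2 0 0.008 0 0 0 0;-0.2 0 0.008 0 0 0 0;-0.2 0 0.008 0 0 0 0;-0.2 -0.001 0.008 0 0 0 0")

```text
clock: 10.6
eef_pos: [0.5309, 0.034, 0.0661]
tool_rot: [0.697, 0.717, 0.0, 0.0]
ft_force: [0.3, -1.3, 1.3]
grip_width: 0.0343
grasp_force: 0.4
```

Request:
send_rows(steps="-0.2 0 0.008 0 0 0 0;-0.2 0 0.008 0 0 0 0;-0.2 -0.001 0.008 0 0 0 0;-0.2 0 0.008 0 0 0 0;-0.2 0 0.008 0 0 0 0")

```text
clock: 11.02
eef_pos: [0.5297, 0.0736, 0.066]
tool_rot: [0.697, 0.717, -0.0, 0.0]
ft_force: [-0.0, -0.7, 1.2]
grip_width: 0.0339
grasp_force: 0.6
```

Request:
send_rows(steps="-0.2 0 0.008 0 0 0 0;-0.2 0 0.008 0 0 0 0;-0.2 -0.001 0.008 0 0 0 0;-0.2 0 0.008 0 0 0 0;-0.2 -0.001 0.008 0 0 0 0")

```text
clock: 11.43
eef_pos: [0.5277, 0.1138, 0.0659]
tool_rot: [0.697, 0.717, 0.0, -0.0]
ft_force: [-0.5, -1.2, 0.2]
grip_width: 0.0341
grasp_force: 0.5
```

Request:
send_rows(steps="-0.2 0 0.008 0 0 0 0;-0.2 0 0.008 0 0 0 0;-0.2 -0.001 0.006 0 0 0 0;-0.2 0 0 0 0 0 0;-0.2 0 0 0 0 0 0")

```text
clock: 11.85
eef_pos: [0.5265, 0.1354, 0.0658]
tool_rot: [0.696, 0.718, -0.0, -0.0]
ft_force: [0.3, 0.9, -0.2]
grip_width: 0.034
grasp_force: 0.0
```

Run:
```python
from workcell import *
from h import *
c=camera("side");d=camera("scene")
print(get_obs()["eef_pos"]);report(d)
a=c["frame"][120:240,130:270,::-1];b=d["frame"][130:270,220:370,::-1]
cv2.imwrite("pics/s4.png",np.hstack([cv2.resize(x,(390,340),interpolation=2) for x in(a,b)]))
```

```text
[0.52653701 0.13478807 0.0658211 ]
top [[0.37139999866485596, 0.13819999992847443], [0.3799999952316284, -0.14630000293254852], [0.7001000046730042, -0.13660000264644623], [0.6915000081062317, 0.14790000021457672]] ((0.5357527732849121, 0.000787585973739624), (0.32022398710250854, 0.28461822867393494), 1.7423015832901)
px 158.0 153.0 54 z 0.016 ctr [ 0.585  -0.4775] mean [ 0.5892 -0.4759] size [0.119 0.015] ang 20.4
px 225.0 163.0 57 z 0.023 ctr [ 0.474  -0.2192] mean [ 0.4745 -0.2192] size [0.073 0.021] ang 19.8
px 298.0 192.0 91 z 0.096 ctr [0.4996 0.1304] mean [0.508  0.1287] size [0.106 0.028] ang 6.5
px 301.0 211.0 90 z 0.019 ctr [0.5306 0.1587] mean [0.5299 0.1602] size [0.064 0.026] ang 1.8
px 314.0 223.0 99 z 0.02 ctr [0.5508 0.2254] mean [0.5515 0.2231] size [0.067 0.027] ang 4.6
px 290.0 226.0 87 z 0.02 ctr [0.6091 0.1697] mean [0.6119 0.1685] size [0.048 0.029] ang 1.5
px 390.0 263.0 344 z 0.059 ctr [0.5931 0.4775] mean [0.5968 0.4796] size [0.097 0.044] ang 4.5
```

View pics/s4.png

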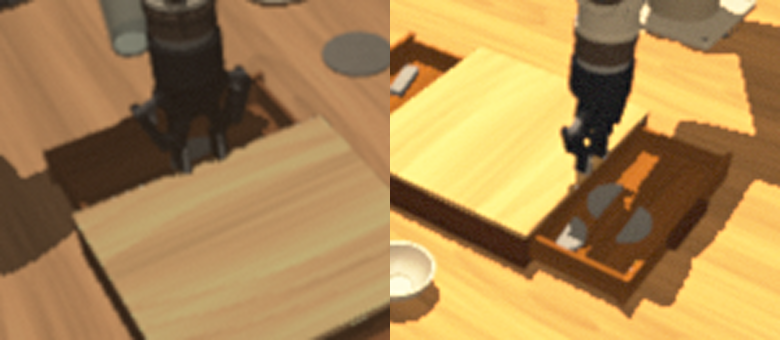

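All three halves lie flat in the left drawer and the chest top is clear. Now I'll shut the left drawer.

Request:
send_rows(steps="-0.2 0 0 0.025 0 0 0;-0.2 0 0.01 0.03 0 0 0;-0.2 0 0.036 0 0 0 0;-0.2 -0.001 0.036 0 0 0 0;-0.2 -0.001 0.036 0 0 0 0")

```text
clock: 12.37
eef_pos: [0.5255, 0.2534, 0.1221]
tool_rot: [0.698, 0.716, 0.001, 0.0]
ft_force: [1.6, 0.1, 0.2]
grip_width: 0.0342
grasp_force: 0.0
```

Request:
send_rows(steps="-0.2 0 0.036 0 0 0 0;-0.2 0 0.036 0 0 0 0;-0.2 0 0 -0.01 0 0 0;-0.2 0 0 -0.025 0 0 0;-0.2 0 0 -0.025 0 0 0")

```text
clock: 12.78
eef_pos: [0.5257, 0.3261, 0.0613]
tool_rot: [0.696, 0.718, 0.002, 0.001]
ft_force: [-0.4, 0.8, 1.0]
grip_width: 0.0343
grasp_force: 0.0
```

Request:
send_rows(steps="-0.2 0 0 -0.02 0 0 0;-0.2 0 0 -0.009 0 0 0;-0.2 0 0 0 0 0 0;-0.2 0 0 0 0 0 0;-0.2 0 0 0 0 0 0")

```text
clock: 13.2
eef_pos: [0.5259, 0.3252, 0.0334]
tool_rot: [0.697, 0.717, 0.001, 0.0]
ft_force: [-0.0, -0.2, -0.6]
grip_width: 0.0341
grasp_force: 0.0
```

Request:
send_rows(steps="-0.2 0 -0.008 0 0 0 0;-0.2 0 -0.008 0 0 0 0;-0.2 0 -0.006 0 0 0 0;-0.2 0 -0.006 0 0 0 0;-0.2 0 -0.006 0 0 0 0")

```text
clock: 13.62
eef_pos: [0.525, 0.2906, 0.0325]
tool_rot: [0.697, 0.717, 0.001, -0.0]
ft_force: [-0.7, 2.2, -0.5]
grip_width: 0.0344
grasp_force: 1.3
```

Request:
send_rows(steps="-0.2 0 -0.008 0 0 0 0;-0.2 0 -0.008 0 0 0 0;-0.2 0.001 -0.008 0 0 0 0;-0.2 0 -0.008 0 0 0 0;-0.2 0 -0.008 0 0 0 0")

```text
clock: 14.03
eef_pos: [0.5261, 0.2503, 0.0322]
tool_rot: [0.697, 0.717, 0.001, 0.0]
ft_force: [1.0, 2.1, 1.5]
grip_width: 0.0342
grasp_force: 1.2
```

Request:
send_rows(steps="-0.2 0 -0.008 0 0 0 0;-0.2 0.001 -0.008 0 0 0 0;-0.2 0 -0.008 0 0 0 0;-0.2 0.001 -0.008 0 0 0 0;-0.2 0 -0.008 0 0 0 0")

```text
clock: 14.45
eef_pos: [0.5273, 0.21, 0.0317]
tool_rot: [0.697, 0.717, -0.0, -0.0]
ft_force: [-0.3, 3.0, 2.2]
grip_width: 0.0341
grasp_force: 1.2
```

Request:
send_rows(steps="-0.2 0 -0.007 0 0 0 0;-0.2 0.001 -0.007 0 0 0 0;-0.2 0 -0.005 0 0 0 0;-0.2 0 -0.004 0 0 0 0;-0.2 0 -0.003 0 0 0 0")

```text
clock: 14.87
eef_pos: [0.5283, 0.1843, 0.0316]
tool_rot: [0.697, 0.717, -0.0, -0.0]
ft_force: [-0.8, 2.5, -0.9]
grip_width: 0.0341
grasp_force: 1.1
```

Force stays at about 2 N, so the pieces are not jamming.

Request:
send_rows(steps="-0.2 0 -0.004 0 0 0 0;-0.2 0 -0.003 0 0 0 0;-0.2 0 -0.003 0 0 0 0;-0.2 0 -0.002 0 0 0 0;-0.2 0 0 0 0 0 0")

```text
clock: 15.28
eef_pos: [0.5287, 0.1723, 0.0318]
tool_rot: [0.697, 0.717, -0.0, 0.0]
ft_force: [0.3, 0.3, 0.0]
grip_width: 0.0341
grasp_force: 0.1
```

Request:
send_rows(steps="-0.2 0 -0.002 0 0 0 0;-0.2 0 -0.001 0 0 0 0;-0.2 0 -0.001 0 0 0 0;-0.2 0 0 0 0 0 0;-0.2 0 0 0 0 0 0")

```text
clock: 15.7
eef_pos: [0.5287, 0.1688, 0.032]
tool_rot: [0.697, 0.717, -0.0, 0.0]
ft_force: [0.4, 0.5, -1.0]
grip_width: 0.034
grasp_force: 0.6
```

Request:
send_rows(steps="-0.2 0 -0.002 0 0 0 0;-0.2 0 -0.001 0 0 0 0;-0.2 0 -0.001 0 0 0 0;-0.2 0 -0.001 0 0 0 0;-0.2 0 0 0 0 0 0")

```text
clock: 16.12
eef_pos: [0.5289, 0.165, 0.0321]
tool_rot: [0.697, 0.717, 0.001, -0.001]
ft_force: [-0.0, 5.5, -2.6]
grip_width: 0.0342
grasp_force: 2.6
```

Request:
send_rows(steps="-0.2 0 -0.001 0 0 0 0;-0.2 0 -0.001 0 0 0 0;-0.2 0 0 0 0 0 0;-0.2 0 0 0 0 0 0;-0.2 0 0 0 0 0 0")

```text
clock: 16.53
eef_pos: [0.5288, 0.1649, 0.0321]
tool_rot: [0.696, 0.718, 0.002, -0.002]
ft_force: [-0.1, 9.8, -2.5]
grip_width: 0.0344
grasp_force: 4.9
```

The left drawer hit its stop at the expected place. Moving over to the right side.

Request:
send_rows(steps="-0.2 0 0.01 0 0 0 0;-0.2 0 0.03 0 0 0 0;-0.2 0 0 0.03 0 0 0;-0.2 0 0 0.03 0 0 0;-0.2 0 0 0.03 0 0 0")

```text
clock: 16.95
eef_pos: [0.5277, 0.2016, 0.1222]
tool_rot: [0.697, 0.718, -0.002, 0.0]
ft_force: [1.2, 0.4, 0.4]
grip_width: 0.0342
grasp_force: 0.0
```

Request:
send_rows(steps="-0.2 0.001 -0.02 0.01 0 0 0;-0.2 0.001 -0.04 0 0 0 0;-0.2 0.001 -0.04 0 0 0 0;-0.2 0.001 -0.04 0 0 0 0;-0.2 0.001 -0.04 0 0 0 0")

```text
clock: 17.37
eef_pos: [0.5331, 0.0199, 0.1323]
tool_rot: [0.697, 0.718, -0.001, 0.001]
ft_force: [0.7, -0.8, -0.5]
grip_width: 0.0339
grasp_force: 0.0
```

Request:
send_rows(steps="-0.2 0.001 -0.04 0 0 0 0;-0.2 0.001 -0.04 0 0 0 0;-0.2 0.001 -0.04 0 0 0 0;-0.2 0.001 -0.04 0 0 0 0;-0.2 0.001 -0.04 0 0 0 0")

```text
clock: 17.78
eef_pos: [0.5378, -0.1805, 0.1321]
tool_rot: [0.697, 0.717, -0.001, 0.0]
ft_force: [1.4, -0.7, -0.9]
grip_width: 0.0342
grasp_force: 0.0
```

Request:
send_rows(steps="-0.2 0.001 -0.04 0 0 0 0;-0.2 0.001 -0.04 0 0 0 0;-0.2 0.001 -0.04 0 0 0 0;-0.2 0 -0.03 0 0 0 0;-0.2 0 0 0 0 0 0")

```text
clock: 18.2
eef_pos: [0.5403, -0.3348, 0.1315]
tool_rot: [0.699, 0.715, -0.002, 0.001]
ft_force: [-0.7, 0.3, 0.1]
grip_width: 0.0344
grasp_force: 0.0
```

Run:
```python
from workcell import *
from h import *
print(get_obs()["eef_pos"])
c=camera("side");d=camera("scene")
cv2.imwrite("pics/s5.png",np.hstack([cv2.resize(x["frame"][:,:,::-1],(400,300)) for x in(c,d)]))
```

```text
[ 0.54031898 -0.33480066  0.13154522]
```

View pics/s5.png

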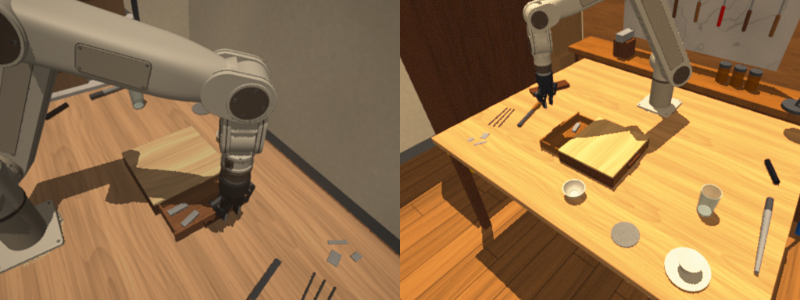

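The left drawer is shut, and the gripper stands just outside the right drawer, clear of the file. Descend and push.

Request:
send_rows(steps="-0.2 0 0 -0.03 0 0 0;-0.2 0 0 -0.03 0 0 0;-0.2 0 0 -0.025 0 0 0;-0.2 0 0 -0.014 0 0 0;-0.2 0 0 0 0 0 0")

```text
clock: 18.72
eef_pos: [0.5386, -0.3246, 0.0287]
tool_rot: [0.696, 0.718, -0.001, -0.004]
ft_force: [-0.8, 0.6, -0.4]
grip_width: 0.0343
grasp_force: 0.0
```

Request:
send_rows(steps="-0.2 0 0.008 0 0 0 0;-0.2 0 0.008 0 0 0 0;-0.2 0 0.008 0 0 0 0;-0.2 0 0.007 0 0 0 0;-0.2 0 0.006 0 0 0 0")

```text
clock: 19.13
eef_pos: [0.5425, -0.2901, 0.0344]
tool_rot: [0.696, 0.718, 0.0, 0.001]
ft_force: [0.7, -0.2, 0.0]
grip_width: 0.0341
grasp_force: 0.0
```

Request:
send_rows(steps="-0.2 0 0.008 0 0 0 0;-0.2 -0.001 0.008 0 0 0 0;-0.2 0 0.008 0 0 0 0;-0.2 0 0.008 0 0 0 0;-0.2 0 0.008 0 0 0 0")

```text
clock: 19.55
eef_pos: [0.5409, -0.2506, 0.0333]
tool_rot: [0.697, 0.717, -0.0, 0.0]
ft_force: [-0.3, -1.8, 2.2]
grip_width: 0.034
grasp_force: 1.2
```

Request:
send_rows(steps="-0.2 0 0.008 0 0 0 0;-0.2 -0.001 0.008 0 0 0 0;-0.2 0 0.008 0 0 0 0;-0.2 -0.001 0.008 0 0 0 0;-0.2 0 0.008 0 0 0 0")

```text
clock: 19.97
eef_pos: [0.5386, -0.2103, 0.0328]
tool_rot: [0.697, 0.717, 0.0, -0.0]
ft_force: [0.3, -2.7, 0.1]
grip_width: 0.0348
grasp_force: 1.2
```

Request:
send_rows(steps="-0.2 0 0.008 0 0 0 0;-0.2 -0.001 0.007 0 0 0 0;-0.2 0 0.006 0 0 0 0;-0.2 0 0.005 0 0 0 0;-0.2 0 0.004 0 0 0 0")

```text
clock: 20.38
eef_pos: [0.5372, -0.1804, 0.0328]
tool_rot: [0.697, 0.717, -0.0, -0.0]
ft_force: [0.4, -1.6, 1.9]
grip_width: 0.034
grasp_force: 1.1
```

Request:
send_rows(steps="-0.2 0 0.004 0 0 0 0;-0.2 0 0.003 0 0 0 0;-0.2 0 0.002 0 0 0 0;-0.2 0 0.002 0 0 0 0;-0.2 0 0 0 0 0 0")

```text
clock: 20.8
eef_pos: [0.5372, -0.1695, 0.0326]
tool_rot: [0.697, 0.717, -0.0, -0.001]
ft_force: [-1.1, -0.2, -0.0]
grip_width: 0.0345
grasp_force: 0.3
```

Request:
send_rows(steps="-0.2 0 0.002 0 0 0 0;-0.2 0 0.001 0 0 0 0;-0.2 0 0.001 0 0 0 0;-0.2 0 0 0 0 0 0;-0.2 0 0 0 0 0 0")

```text
clock: 21.22
eef_pos: [0.5375, -0.1658, 0.0327]
tool_rot: [0.697, 0.717, 0.0, -0.0]
ft_force: [-1.8, -0.9, -0.7]
grip_width: 0.0341
grasp_force: 0.5
```

Request:
send_rows(steps="-0.2 0 0.001 0 0 0 0;-0.2 0 0.001 0 0 0 0;-0.2 0 0.001 0 0 0 0;-0.2 0 0 0 0 0 0;-0.2 0 0 0 0 0 0")

```text
clock: 21.63
eef_pos: [0.5375, -0.1648, 0.0327]
tool_rot: [0.697, 0.717, -0.002, 0.001]
ft_force: [-1.8, -6.4, -2.0]
grip_width: 0.0341
grasp_force: 3.3
```

Request:
send_rows(steps="-0.2 0 0.001 0 0 0 0;-0.2 0 0.001 0 0 0 0;-0.2 0 0 0 0 0 0;-0.2 0 0 0 0 0 0;-0.2 0 0 0 0 0 0")

```text
clock: 22.05
eef_pos: [0.5375, -0.1648, 0.0328]
tool_rot: [0.698, 0.716, -0.003, 0.002]
ft_force: [-1.8, -12.0, -3.7]
grip_width: 0.0342
grasp_force: 5.7
```

The right drawer has stopped. I'll back off, rise and check.

Request:
send_rows(steps="-0.2 0 -0.01 0 0 0 0;-0.2 0 -0.03 0 0 0 0;-0.2 0 -0.02 0.01 0 0 0;-0.2 0 0 0.03 0 0 0;-0.2 0 0 0.03 0 0 0")

```text
clock: 22.47
eef_pos: [0.5367, -0.2213, 0.1022]
tool_rot: [0.697, 0.717, 0.0, -0.002]
ft_force: [0.2, 0.5, -0.1]
grip_width: 0.0343
grasp_force: 0.0
```

Request:
send_rows(steps="-0.2 -0.03 -0.02 0.02 0 0 0;-0.2 -0.03 -0.02 0.02 0 0 0;-0.2 -0.03 -0.02 0.02 0 0 0;-0.2 -0.03 -0.02 0.02 0 0 0;-0.2 0 0 0 0 0 0")

```text
clock: 22.88
eef_pos: [0.4156, -0.3047, 0.1877]
tool_rot: [0.699, 0.715, 0.0, 0.003]
ft_force: [-0.2, 1.2, 0.1]
grip_width: 0.0339
grasp_force: 0.0
```

Run:
```python
from workcell import *
from h import *
print(get_obs()["eef_pos"])
c=camera("side");d=camera("scene");report(c);report(d)
cv2.imwrite("pics/s6.png",np.hstack([cv2.resize(x["frame"][:,:,::-1],(400,300)) for x in(c,d)]))
```

```text
[ 0.41561896 -0.30473125  0.18765827]
top [[0.3718999922275543, 0.1356000006198883], [0.3758000135421753, -0.13840000331401825], [0.5157999992370605, -0.1363999992609024], [0.511900007724762, 0.13760000467300415]] ((0.44383907318115234, -0.0004131495952606201), (0.14003798365592957, 0.2739885449409485), 0.8142389059066772)
px 176.0 133.0 128 z 0.03 ctr [0.5693 0.4795] mean [0.5632 0.4701] size [0.096 0.05 ] ang 76.0
px 345.0 347.0 279 z 0.015 ctr [ 0.5734 -0.4915] mean [ 0.5826 -0.488 ] size [0.107 0.016] ang 17.3
top [[0.37139999866485596, 0.14010000228881836], [0.3801000118255615, -0.14630000293254852], [0.7014999985694885, -0.13650000095367432], [0.692799985408783, 0.14980000257492065]] ((0.5364376902580261, 0.0017601102590560913), (0.32153505086898804, 0.28652071952819824), 1.7423015832901)
px 158.0 153.0 56 z 0.015 ctr [ 0.585  -0.4775] mean [ 0.5898 -0.4756] size [0.119 0.015] ang 20.4
px 390.0 263.0 345 z 0.059 ctr [0.5932 0.4776] mean [0.5975 0.4805] size [0.097 0.044] ang 4.5
```

View pics/s6.png

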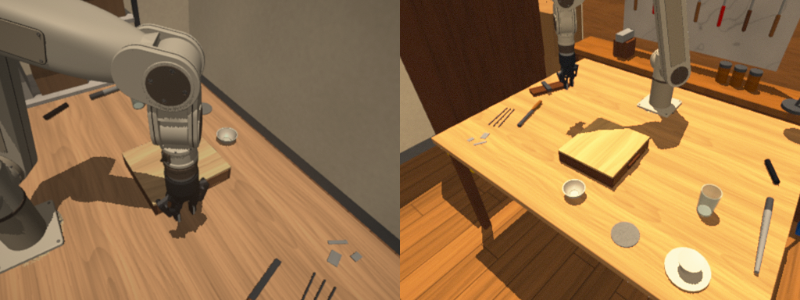

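Both drawers are shut, the top is clear, and the glass, bowl and file are where they were.

```bash
python3 -c "
from workcell import *
print(job_done())"
```

```text
the job is handed in; nothing more can be done
None
```

The job is handed in at about 23 s: both half-moons went into the left drawer and the bar into the right, both drawers are pushed fully shut, and the glass, bowl and file were not moved.

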